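# Push the empty matchbox through the flap of the waste caddy

### The arm

A 6-joint arm with a two-finger parallel gripper is mounted at the origin on a cart in front of the work surface, level with it; the furniture and walls round the work are solid. World frame = base frame: x ahead of the robot, y to its left, z up, the work surface at z = 0. Lengths are in m, angles in degrees, forces in N, time in s.
With the tool pointing down it reaches from about 0.3 to 0.75 m from the base axis. Payload 8.5 kg.
Tool frame: the origin (TCP) lies midway between the tips of the shut fingers; the grasp point (between the pads) lies 19 mm behind it; z points along the fingers, y is the line along which they close (so a half turn about z gives the same grasp; the last joint's range is limited). The gripper opens to 85 mm and grips with 20 to 120 N. Pads are 22 mm wide; open, the fingers measure 114 mm over their backs; the gripper's body (76 mm by 85 mm) begins 54 mm behind the grasp point. The pads swing forward as they close: fully open they stand 13 mm farther back than shut.
Start: joints at [54.299, 21.807, 74.336, -0, 83.858, -12.336], TCP at [0.218, 0.505, 0.231] pointing down, gripper open.
Joint ranges: [-178.18, 178.18], [-50.72, 133.34], [12.68, 142.11], [-81.47, 261.47], [9.98, 163.14], [-165.26, 165.26]. Speed limits (degrees/s): [136.94, 136.94, 180, 180, 180, 180].

### API

Orientations are given as [roll, pitch, yaw] about the fixed x, y, z axes, in that order (R = Rz(yaw) Ry(pitch) Rx(roll)).
In Python, from plant import robot, grab_frame, camera_params, sign_off gives the robot as it stands.
- The arm moves only by the shell command python3 -m creep 'ROWS' [FORCE]. ROWS is JSON, a list of rows, each a list of 5 numbers: the shift along the world's x, y, z in m, then the turn about the world's z in rad, then the opening, from 0 (shut) to 1 (fully open). In form: [[tx, ty, tz, spin, grip], ...]. A call has 1 to 5 rows; each row is the pose to reach, as a shift and turn from the pose commanded when the call began; what a row does not reach only later rows make up. A row lasts 1/10 s, in which the tool goes at most 50 mm and 8.59 degrees, less where a joint would pass 70% of its speed; a pose out of reach is approached as far as the arm can. A call with a gripper value outside its range is refused whole. The fingers move at their own pace and stop on an object; FORCE is the grip in N (left out, the last holds). Time passes only in rows, so rows that repeat a pose let the fingers close. It gives the time, the measured TCP pose, the force, the opening and the grip force at its end, in the units of the state.
- robot.read_state(): the state, without advancing time (a new reading comes with each control period).
- grab_frame(name): name is "side" or "top" or "wrist"; returns the picture (384x512x3 uint8, red, green, blue); there is no depth.
- camera_params(name): a dict with "intrinsics" (3x3 intrinsics, pixels), "position" and "orientation" of the camera in the world. Camera axes: x right, y down, z forward; pixel columns grow to the right and rows downward; lengths in m; the calibration is good to about 2 mm. A picture is of the moment at which its call begins: read the wrist's pose just before it. camera_params takes no time and is no camera call; for the wrist camera it gives the pose at the moment of the call.
- sign_off(): hands the job in; it is judged then, once.
The state is a dict: "clock": time; "joint_positions": joint angles; "qd": joint speeds; "joint_efforts": joint torques, N m; "eef_pos": TCP position; "orientation": TCP orientation; "contact_force": force on the tool from outside, world axes, zero at the start; "moment": the same for the moment, N m; "grip_width": finger opening in m; "gripper_force": force on a finger pad.
Only numpy, scipy, OpenCV 4.12 (cv2) and the standard library are available. Lean on these libraries where they do the work, as an engineer would, in place of code of your own. Each camera call takes 0.05 s, during which the arm holds its last target. There are 200 camera calls.

### The job

Get rid of the empty matchbox that lies on the loading ledge of the small white worktop waste caddy: press the self-closing flap down with one finger so that it is open while the matchbox is still on the ledge, and while that finger keeps it open push the matchbox in with the other finger. Then draw the fingers out so that the flap closes again by itself. Only push: do not lift the matchbox, and leave the other things on the worktop where they are.

Things in the scene. Friction and masses are not known exactly. Their poses are not given: they have to be found in the camera images.
- caddy: White worktop waste caddy with steel deck, fixed, 247 x 110 mm, deck top at z = 160. Origin on the worktop midway across, below the line where ledge ends and flap begins. Its x axis points from ledge to flap (the way in; to the robot's left, give or take 26 degrees), y across, z up. Bin inside: x 0 to 118, 100 wide, floor z = 6. Two steel guides 10 mm high along the deck's sides, 68 mm apart, x -119 to 106.
- ledge_end (a point): Mid-width on the deck where ledge meets flap (caddy x = 0, z = 160 mm). Ledge behind it, x -121 to 0: two rails at deck height, 10 thick, with an open finger slot 40 mm wide between them (|y| < 20), free below for 140 mm: a finger behind the matchbox may dip below the deck there. The slot ends at the bin's front wall, x = -6. Rear end of the slot is open.
- flap_hinge (a point): Middle of the flap's hinge line, at the far edge of the mouth: caddy x = 105, z = 160 mm. Mouth: x 0 to 108, 74 mm wide. Beyond it solid deck to x = 126, with two hinge knuckles 7 mm high at x = 109, y = +-30.
- flap (a joint): Flap: dark steel plate 104 x 70 x 4 mm, flush with the deck when shut, hinged at its far edge, free edge next to the ledge. Rad: 0 shut, growing as the free edge swings down into the bin, to 1.45. A spring shuts it: 0.4 N at the free edge starts it, 0.1 Nm holds it at 1.2 rad (up to 10 N near the hinge). The matchbox's weight does not open it.
- matchbox_center (a point): Centre of the matchbox (9 mm above its underside): shut red and cream box 57 x 60 x 18 mm, about 30 g, loose, flat on the two rails between the guides, its 57 mm along the caddy's x within 3 degrees; its leading face starts 8 to 30 mm short of the flap. It stays on the ledge until its centre passes the ledge's end, then tips and drops into the bin.
- salt_shaker: Bystander: glass salt shaker, 44 mm across, 90 mm high, standing beside the caddy on the far side; origin at its underside.
- spice_jar_b: Bystander: spice jar with a red cap, 45 mm across, 106 mm high, standing beside the caddy on the far side; origin at its underside.
- espresso_cup: Bystander: small white cup with a handle, 59 x 85 x 49 mm, standing beside the caddy on the robot's side; origin at its underside.
- tea_light: Bystander: tea light, 38 mm across, 15 mm high, beside the caddy on the robot's side; origin at its underside.
- mug_a: Bystander: blue mug, 82 x 118 x 94 mm, standing past the hinge end of the caddy; origin at its underside.
Not all that is in view belongs to the job. Of the things like the part that bears matchbox_center, leave any that is green; of the rest the larger one is meant.

How it is judged (in metres and radians):
On the way, in this order (a step that is already met when the one before it is completed fails the run):
1. a finger holds the flap open (more than 0.35 rad) while the matchbox is still on the ledge (value of joint flap above 0.35 rad and contact force between the fingers and flap above 0.05 N and x of matchbox_center in the frame of caddy below 0 m and z of matchbox_center in the frame of caddy above 0.158 m and horizontal distance between matchbox_center and caddy below 0.1 m), for 0.1 s.
2. the matchbox has gone down through the mouth while a finger still holds the flap open (value of joint flap above 0.35 rad and contact force between the fingers and flap above 0.05 N and z of matchbox_center in the frame of caddy below 0.12 m and x of matchbox_center in the frame of caddy above 0 m), for 0.05 s.
At the end, for the whole second after the job is handed in: The matchbox lies inside the bin (centre less than 75 mm above the worktop, between the bin's walls) and the flap has closed by itself to within 0.08 rad; the bystanders are within 30 mm of where they stood (z of matchbox_center in the frame of caddy below 0.075 m and x of matchbox_center in the frame of caddy between 0 and 0.118 m and y of matchbox_center in the frame of caddy between -0.05 and 0.05 m and value of joint flap below 0.08 rad); the robot touches nothing.
It fails at once if the matchbox is lifted (centre more than 20 mm above where it lay) (z of matchbox_center in the frame of caddy above 0.19 m).
It fails at once if a bystander is moved more than 30 mm (distance of any of salt_shaker, spice_jar_b, espresso_cup, tea_light, mug_a from where it was at the start of the episode above 0.03 m).
It also fails if it takes over 35 s, if anything falls off the work surface, if the arm or the gripper's body presses on something with over 40 N, if the wrist force passes 120 N, or if a joint passes its speed limit or range.

## Working session

There is one attempt and no reset: what is moved stays moved. The work goes in short steps, Python scripts to look and compute and a shell command to move; the robot and the scene stay as the last step left them, time stands still between calls to the robot, and variables do not carry over. Pictures are saved under pics/ and viewed, at most 10 in all, crops included, and the job is handed in when it is done.

```bash
ls; mkdir -p pics; cat > h.py <<'E'
import numpy as np, cv2
from plant import robot, grab_frame, camera_params, sign_off
from scipy.spatial.transform import Rotation as R
def cam(n):
    p=camera_params(n); return p
def save(n,f):
    im=grab_frame(n); cv2.imwrite('pics/'+f,im[:,:,::-1]); return im
E
python3 - <<'E'
from h import *
for n in("top","side","wrist"):
    print(n,camera_params(n)); im=save(n,n+'0.png')
a=cv2.imread('pics/top0.png');b=cv2.imread('pics/side0.png')
cv2.imwrite('pics/both0.png',cv2.resize(np.vstack([a,b]),None,fx=.78,fy=.78))
print(robot.read_state())
E
```

```text
pics
top {'intrinsics': array([[411.79732613,   0.        , 258.97356174],
       [  0.        , 411.79732613, 190.54751033],
       [  0.        ,   0.        ,   1.        ]]), 'position': array([0.43824576, 0.06911778, 1.16380131]), 'orientation': array([-174.26466785,   -0.99334288,  -88.76207031])}
side {'intrinsics': array([[461.67543748,   0.        , 253.40409482],
       [  0.        , 461.67543748, 185.99392659],
       [  0.        ,   0.        ,   1.        ]]), 'position': array([ 0.31370425, -0.68011114,  0.79861113]), 'orientation': array([-130.36882506,   -0.564773  ,  -17.30812381])}
wrist {'intrinsics': array([[294.06266182,   0.        , 255.38574129],
       [  0.        , 294.06266182, 192.09153698],
       [  0.        ,   0.        ,   1.        ]]), 'position': array([0.13967618, 0.53701762, 0.37289963]), 'orientation': array([1.60900648e+02, 1.01108286e-01, 6.66177399e+01])}
{'clock': 0.15, 'joint_positions': array([ 5.43018902e+01,  2.18320700e+01,  7.43702403e+01,  1.04922859e-03,
        8.38584132e+01, -1.23362732e+01]), 'qd': array([-0.03752639, -0.09604846, -0.11898514, -0.0522203 ,  0.03657319,
        0.02930343]), 'joint_efforts': array([ 2.78087886e-03, -4.48619878e+01, -2.31342423e+01, -1.29085456e-04,
        3.81191101e-03,  3.21851098e-05]), 'eef_pos': array([0.21797179, 0.50473506, 0.23088082]), 'orientation': array([-1.79940901e+02, -1.39925123e-02,  1.56638043e+02]), 'contact_force': array([ 0.13329159, -0.42499414,  0.26386167]), 'moment': array([ 0.03677384, -0.00872983, -0.02010585]), 'gripper_force': 0.0, 'grip_width': 0.08554667905799214}
```

View pics/top0.png

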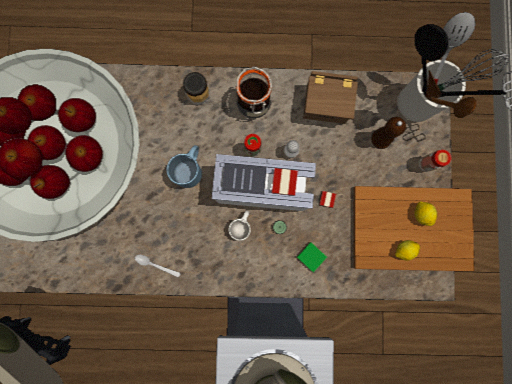

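View pics/side0.png

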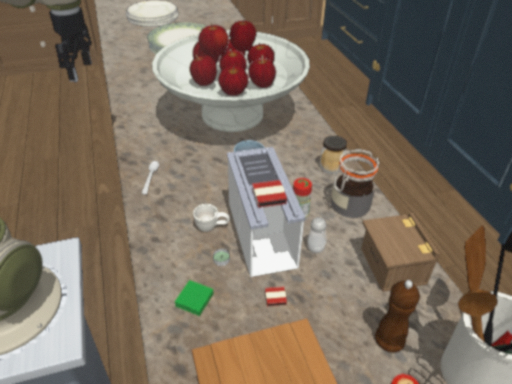

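Candidates: red/cream box on the ledge at top (286,182); small red/cream box on the worktop at (328,199); green box at (312,257). I rule out the green one and choose the larger red/cream box on the ledge. Next is a close crop to check it.

```bash
python3 - <<'E'
from h import *
a=cv2.imread('pics/top0.png')
cv2.imwrite('pics/crop1.png',cv2.resize(a[145:220,205:345],None,fx=5.6,fy=5.6,interpolation=cv2.INTER_CUBIC))
E
cat >> h.py <<'E'
def rays(n,px,z,p=None):
    p=p or camera_params(n); px=np.atleast_2d(np.array(px,float))
    d=np.c_[px,np.ones(len(px))]@np.linalg.inv(p['intrinsics']).T@R.from_euler('xyz',p['orientation'],degrees=True).as_matrix().T
    o=p['position']; return o+d*((z-o[2])/d[:,2:])
E
```

```text
(no output)
```

View pics/crop1.png

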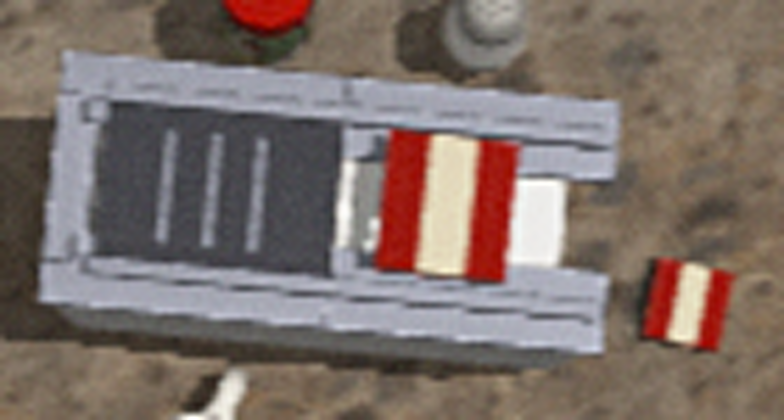

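The crop shows the large red/cream box on the rails at crop (448,205), full-image (285,181.6), with the dark flap to its left. The small box lies on the worktop at crop (688,305). Choice confirmed.

```bash
python3 - <<'E'
from h import *
f=lambda l:np.array(l)/5.6+[205,145]-.4
D=rays('top',f([(68,52),(618,100),(602,352),(40,300)]),.16)[:,:2]
F=rays('top',f([(108,100),(342,125),(330,275),(90,262)]),.16)[:,:2]
# box by colour mask
a=cv2.imread('pics/top0.png');b=a[160:205,265:312].astype(int)
m=((b[...,2]-b[...,0]>40)).astype(np.uint8); 
m=cv2.morphologyEx(m,cv2.MORPH_CLOSE,np.ones((5,5)))
c=max(cv2.findContours(m,0,2)[0],key=cv2.contourArea);r=cv2.minAreaRect(c);print(r)
B=rays('top',f([(388,128),(519,143),(505,282),(377,270)]),.178)[:,:2]
B2=rays('top',cv2.boxPoints(r)+[265,160],.178)[:,:2]
u=(D[0]+D[3]-D[1]-D[2]);u/=np.linalg.norm(u);v=np.array([-u[1],u[0]])
print('ang',np.degrees(np.arctan2(u[1],u[0])),'center',D.mean(0))
o=D.mean(0)-u*.0025   # deck -121..126
print('len',np.linalg.norm(D[0]-D[1]),np.linalg.norm(D[0]-D[3]),'origin',o)
for n,P in('F',F),('B',B),('B2',B2),('D',D): print(n,np.round((P-o)@np.c_[u,v]*1000,1).tolist(), 'mean',np.round(((P-o)@np.c_[u,v]).mean(0)*1000,1))
E
```

```text
((19.19512367248535, 21.24390411376953), (23.853212356567383, 24.957529067993164), 6.34019136428833)
ang 86.18720572644116 center [0.56483212 0.04222079]
len 0.24358789564752453 0.11021093973403756 origin [0.56466588 0.03972632]
F [[104.7, -35.4], [1.2, -33.7], [0.7, 32.9], [105.6, 36.6]] mean [53.   0.1]
B [[-18.4, -31.3], [-75.4, -29.9], [-74.2, 30.8], [-18.9, 30.6]] mean [-46.7   0.1]
B2 [[-16.5, 29.7], [-18.0, -31.1], [-75.8, -29.9], [-73.9, 30.9]] mean [-46.1  -0.1]
D [[124.3, -55.1], [-119.3, -55.9], [-120.6, 55.9], [125.6, 55.1]] mean [2.5 0. ]
```

```bash
python3 -m creep '[[0.016,-0.045,0,0.1,1],[0.032,-0.09,0,0.2,1],[0.048,-0.135,0,0.3,1],[0.064,-0.18,0,0.342,1],[0.08,-0.225,0,0.342,1]]'
python3 -m creep '[[0.03,-0.035,0,0,1],[0.06,-0.07,0,0,1],[0.09,-0.105,0,0,1],[0.12,-0.14,0,0,1],[0.15,-0.175,0,0,1]]'
python3 -m creep '[[0.03,-0.03,0,0,1],[0.06,-0.06,0,0,1],[0.09,-0.08,0,0,1],[0.114,-0.102,0,0,1],[0.114,-0.102,0,0,1]]'
```

```text
clock: 0.65
eef_pos: [0.2982, 0.2781, 0.2312]
orientation: [-180.0, 0.0, 176.3]
contact_force: [1.8, -0.5, -0.2]
grip_width: 0.0856
gripper_force: 0.0
clock: 1.15
eef_pos: [0.449, 0.1031, 0.2313]
orientation: [180.0, -0.0, 176.2]
contact_force: [0.1, 0.3, -0.0]
grip_width: 0.0849
gripper_force: 0.0
clock: 1.65
eef_pos: [0.564, 0.0003, 0.2301]
orientation: [-180.0, -0.0, 176.1]
contact_force: [-0.4, 1.3, -0.4]
grip_width: 0.0853
gripper_force: 0.0
```

```bash
python3 -m creep '[[-0.002,0.0025,-0.02,0,1],[-0.002,0.0025,-0.045,0,1],[-0.002,0.0025,-0.045,0,1]]'
python3 - <<'E'
from h import *
save('side','side1.png');save('wrist','wrist1.png');print(robot.read_state()['eef_pos'])
a=cv2.imread('pics/side1.png')[120:300,190:340];b=cv2.imread('pics/wrist1.png')
cv2.imwrite('pics/m1.png',np.hstack([cv2.resize(a,(400,480),interpolation=2),cv2.resize(b,(400,480))]))
E
```

```text
clock: 1.95
eef_pos: [0.5582, 0.0061, 0.1836]
orientation: [179.9, -0.4, 176.2]
contact_force: [-0.7, -0.4, -0.3]
grip_width: 0.0854
gripper_force: 0.0
[0.5599183  0.00571695 0.18687221]
```

View pics/m1.png

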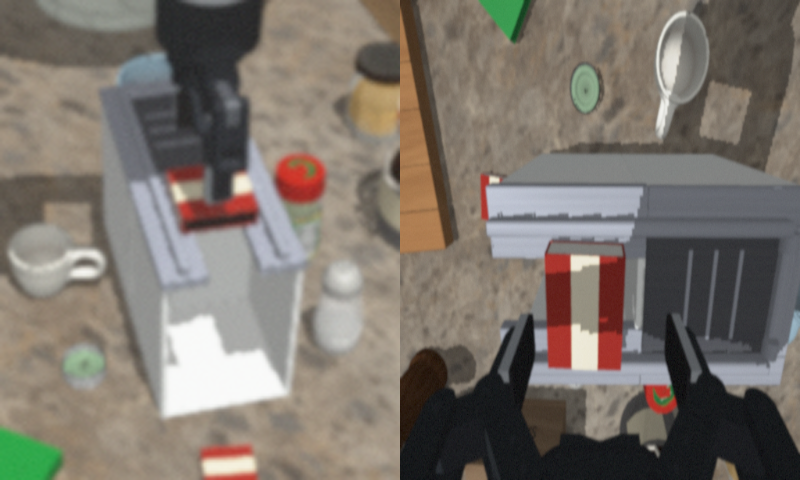

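Side view: the near (rear) finger is just above the box's rear end. Wrist view: the box top (546–624 across) lies between the finger tips (530 and 675, row 320). I'll check the numbers.

```bash
python3 -m creep '[[0,0,0,0,1],[0,0,0,0,1]]'; python3 - <<'E'
from h import *
p=camera_params('wrist');im=grab_frame('wrist');s=robot.read_state();t=np.array([s['eef_pos']]).reshape(3)
print(t,s['orientation'],s['grip_width'])
u=np.array([np.cos(np.radians(86.2)),np.sin(np.radians(86.2))]);M=np.c_[u,[-u[1],u[0]]];o=np.array([.5647,.0397])
f=lambda l:(np.array(l)-[400,0])/[.78125,1.25]
for z,l in((.178,[(547,255),(625,255),(622,368),(548,366)]),(.16,[(646,237),(772,238),(643,352)]),(.198,[(530,320),(675,320)])):
    P=rays('wrist',f(l),z,p)[:,:2];print(z,'caddy',np.round((P-o)@M*1000,1).tolist(),'rel tcp',np.round((P-t[:2])@M*1000,1).tolist())
print('tcp caddy',(t[:2]-o)@M*1000)
E
```

```text
clock: 2.25
eef_pos: [0.5605, 0.0054, 0.1875]
orientation: [-180.0, 0.1, 176.2]
contact_force: [-0.4, 0.7, -0.4]
grip_width: 0.0855
gripper_force: 0.0
[0.56037655 0.00542436 0.18728821] [-1.79985241e+02  9.32187831e-02  1.76240525e+02] 0.08516228590563582
0.178 caddy [[-73.2, 27.7], [-17.9, 27.7], [-18.1, -32.6], [-76.8, -31.4]] rel tcp [[-38.7, 25.6], [16.5, 25.7], [16.4, -34.6], [-42.3, -33.5]]
0.16 caddy [[0.2, 30.0], [98.4, 29.6], [2.0, -36.3]] rel tcp [[34.7, 28.0], [132.9, 27.5], [36.5, -38.3]]
0.198 caddy [[-81.5, 7.0], [13.5, 7.0]] rel tcp [[-47.1, 4.9], [48.0, 5.0]]
tcp caddy [-34.48681249   2.04236143]
```

```bash
python3 -m creep '[[0.003,-0.003,0,0,1],[0.003,-0.003,0,0,1],[0.003,-0.003,-0.015,0,1],[0.003,-0.003,-0.025,0,1],[0.003,-0.003,-0.025,0,1]]'
python3 -m creep '[[0,0,-0.01,0,1],[0,0,-0.02,0,1],[0,0,-0.02,0,1]]'
python3 - <<'E'
from h import *
save('side','side2.png');save('wrist','wrist2.png');print(robot.read_state()['eef_pos'])
a=cv2.imread('pics/side2.png')[120:300,190:340];b=cv2.imread('pics/wrist2.png')
cv2.imwrite('pics/m2.png',np.hstack([cv2.resize(a,(400,480),interpolation=2),cv2.resize(b,(400,480))]))
E
```

```text
clock: 2.8
eef_pos: [0.5625, 0.0024, 0.1599]
orientation: [180.0, -0.2, 176.2]
contact_force: [-0.2, -0.3, 0.3]
grip_width: 0.0852
gripper_force: 0.0
clock: 3.1
eef_pos: [0.5625, 0.0025, 0.1399]
orientation: [180.0, -0.1, 176.2]
contact_force: [-0.6, -0.3, 1.5]
grip_width: 0.0853
gripper_force: 0.2
[0.56305786 0.00238997 0.1412068 ]
```

View pics/m2.png

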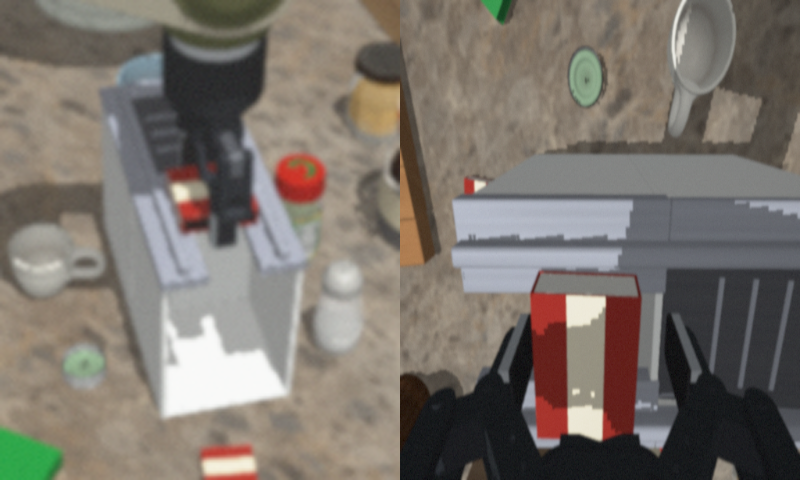

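The rear finger sits in the slot just behind the box (wrist column 530 against the box edge at 534). The front finger is touching the flap beside its free edge (column 668), with a 1.5 N upward force. I continue down.

```bash
python3 -m creep '[[0,0,-0.01,0,1],[0,0,-0.02,0,1],[0,0,-0.028,0,1],[0,0,-0.028,0,1]]'
```

```text
clock: 3.6
eef_pos: [0.5632, 0.0019, 0.1127]
orientation: [-180.0, -0.0, 176.2]
contact_force: [-0.0, -1.3, 1.4]
grip_width: 0.0854
gripper_force: 0.3
```

```bash
python3 -m creep '[[0.0005,0.008,0,0,1],[0.001,0.016,0,0,1],[0.0015,0.024,0,0,1],[0.002,0.032,0,0,1],[0.0025,0.038,0,0,1]]'
python3 -m creep '[[0,0,0,0,1],[0,0,0,0,1]]'
python3 - <<'E'
from h import *
save('side','side3.png');save('wrist','wrist3.png');print(robot.read_state()['eef_pos'])
a=cv2.imread('pics/side3.png')[120:300,190:340];b=cv2.imread('pics/wrist3.png')
cv2.imwrite('pics/m3.png',np.hstack([cv2.resize(a,(400,480),interpolation=2),cv2.resize(b,(400,480))]))
E
```

```text
clock: 4.1
eef_pos: [0.5656, 0.0414, 0.1133]
orientation: [-180.0, -0.0, 176.3]
contact_force: [-0.3, -1.7, 1.0]
grip_width: 0.0855
gripper_force: 0.5
clock: 4.3
eef_pos: [0.5656, 0.0407, 0.1134]
orientation: [180.0, 0.0, 176.3]
contact_force: [-0.2, 0.1, 1.2]
grip_width: 0.0856
gripper_force: 0.5
[0.56563795 0.0402961  0.11337804]
```

View pics/m3.png

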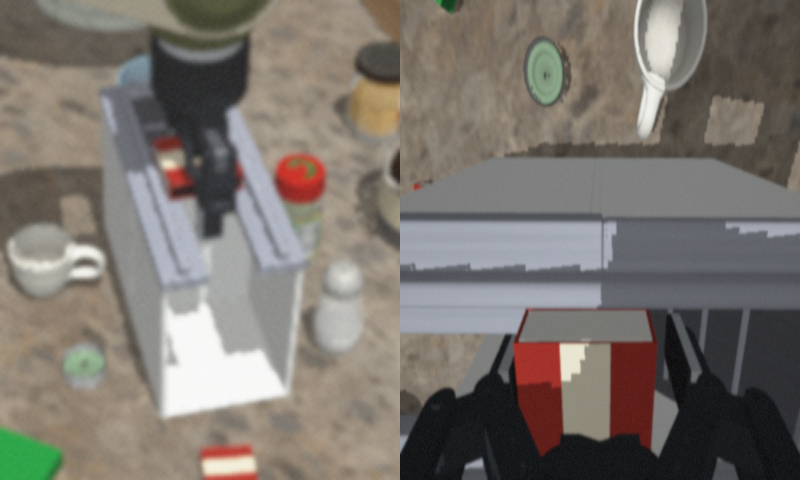

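The box has been pushed along and is still flat on the rails (wrist: box 515–655, against the rear pad), and the flap is held open. I push on past the edge.

```bash
python3 -m creep '[[0.0005,0.007,0.002,0,1],[0.001,0.014,0.005,0,1],[0.0015,0.022,0.007,0,1],[0.002,0.03,0.007,0,1],[0.002,0.03,0.007,0,1]]'
python3 -m creep '[[0,0,0,0,1],[0,0,0,0,1],[0,0,0,0,1]]'
python3 - <<'E'
from h import *
save('side','side4.png');save('wrist','wrist4.png');print(robot.read_state()['eef_pos'])
a=cv2.imread('pics/side4.png')[120:300,190:340];b=cv2.imread('pics/wrist4.png')
cv2.imwrite('pics/m4.png',np.hstack([cv2.resize(a,(400,480),interpolation=2),cv2.resize(b,(400,480))]))
E
```

```text
clock: 4.9
eef_pos: [0.5676, 0.0716, 0.1204]
orientation: [180.0, 0.0, 176.3]
contact_force: [-0.2, -1.6, 0.3]
grip_width: 0.0854
gripper_force: 0.0
clock: 5.2
eef_pos: [0.5676, 0.0703, 0.1204]
orientation: [180.0, 0.0, 176.2]
contact_force: [0.0, 0.1, 3.6]
grip_width: 0.0851
gripper_force: 1.0
[0.56764243 0.07025139 0.12038685]
```

View pics/m4.png

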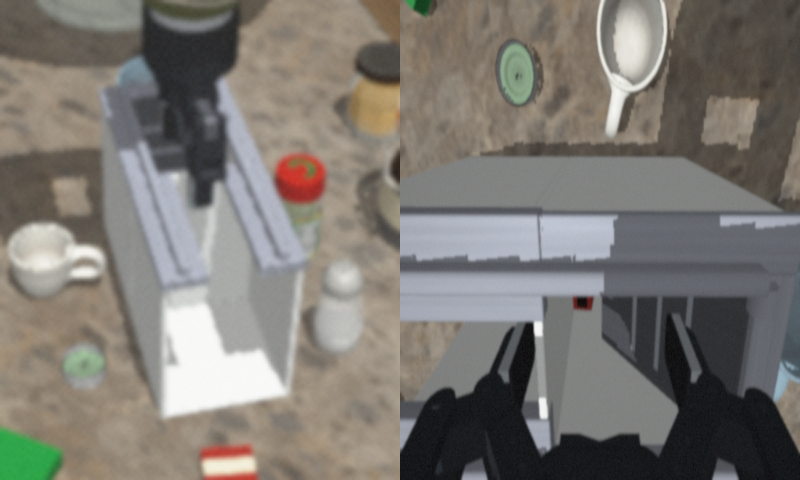

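The box has dropped: the ledge is empty and only a bit of red shows down in the bin at wrist (582,302). The flap is still held (3.6 N), so I withdraw upwards.

```bash
python3 -m creep '[[0,0,0.015,0,1],[0,0,0.03,0,1],[0,0,0.05,0,1],[0,0,0.08,0,1],[0,0,0.11,0,1]]'
python3 -m creep '[[-0.02,-0.03,0.02,0,1],[-0.04,-0.06,0.02,0,1],[-0.07,-0.09,0.02,0,1],[-0.1,-0.12,0.02,0,1],[-0.13,-0.15,0.02,0,1]]'
python3 -m creep '[[0,0,0,0,1],[0,0,0,0,1],[0,0,0,0,1],[0,0,0,0,1],[0,0,0,0,1]]'
python3 - <<'E'
from h import *
save('side','side5.png');save('top','top5.png')
a=cv2.imread('pics/side5.png')[100:310,170:350];b=cv2.imread('pics/top5.png')[120:280,150:350]
cv2.imwrite('pics/m5.png',np.hstack([cv2.resize(a,(400,480),interpolation=2),cv2.resize(b,(400,480))]))
E
```

```text
clock: 5.8
eef_pos: [0.5673, 0.0703, 0.2308]
orientation: [180.0, -0.1, 176.2]
contact_force: [1.1, 0.3, 0.1]
grip_width: 0.0853
gripper_force: 0.0
clock: 6.3
eef_pos: [0.4361, -0.0804, 0.25]
orientation: [180.0, -0.0, 176.2]
contact_force: [1.2, -0.1, -0.1]
grip_width: 0.0853
gripper_force: 0.0
clock: 6.8
eef_pos: [0.438, -0.079, 0.2501]
orientation: [180.0, -0.0, 176.3]
contact_force: [-0.3, 0.0, 1.0]
grip_width: 0.0853
gripper_force: 0.0
```

View pics/m5.png

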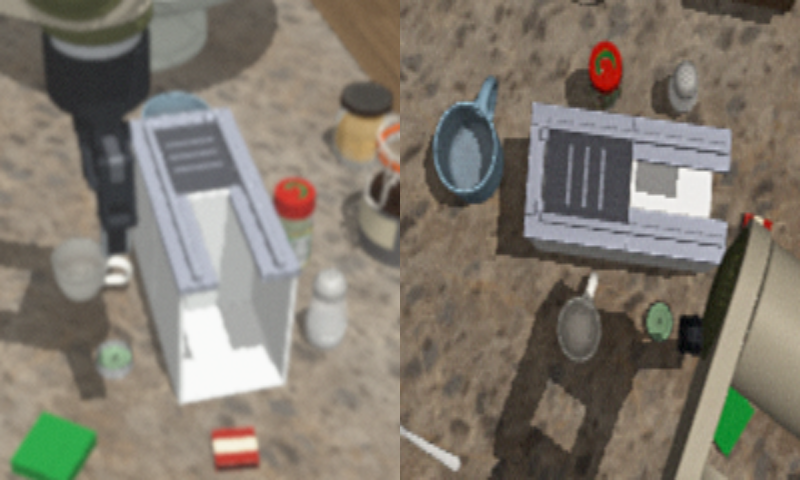

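The flap is shut (dark plate flush, top crop 545–630), the ledge is empty, the bystanders have not moved, and the arm is clear. I hand it in.

```bash
python3 -c "
from plant import sign_off
print(sign_off())"
```

```text
the job is handed in; nothing more can be done
None
```

I pushed the matchbox into the bin while the other finger held the flap open; after I drew the fingers out the flap closed by itself, and I handed the job in at about 7 s (no verdict was returned).

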